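Pack overhauled record-player spares in their fitted boxes

ROBOT

A 6-joint arm with a two-finger parallel gripper is mounted at the origin on the work surface. World frame = base frame: x ahead of the robot, y to its left, z up, the work surface at z = 0. Lengths are in m, angles in rad, forces in N, time in s.
With the tool pointing down it reaches from about 0.375 to 0.925 m from the base axis. Payload 5.7 kg.
Tool frame: the origin (TCP) lies midway between the tips of the shut fingers; the grasp point (between the pads) lies 19 mm behind it; z points along the fingers, x is the direction in which the jaws open and shut, and the axes are right-handed (so a half turn about z gives the same grasp; the last joint's range is limited). The gripper opens to 88 mm and grips with 3 to 60 N. Pads are 20 mm wide; open, the fingers measure 115 mm over their backs; the gripper's body (75 mm by 178 mm) begins 61 mm behind the grasp point.
Start: joints at [-1.218, 0.359, 1.51, -0, 1.272, -0.115], TCP at [0.271, -0.536, 0.223] pointing down, gripper open.
Joint ranges: [-2.97, 2.97], [-1.01, 2.36], [0.21, 2.38], [-0.96, 4.11], [0.2, 2.71], [-2.98, 2.98]. Speed limits (rad/s): [2.39, 2.39, 3.14, 3.14, 3.14, 3.14].

INTERFACE

Orientations are given as a unit quaternion [x, y, z, w].
In Python, from bench import move_ptp, servo_line, goto_joints, move_gripper, sleep, inverse_kinematics, capture, PlanningError, close_job, spot_in, silhouettes, current_clock, current_joint_pos, current_qvel, current_joint_torque, current_position, current_orientation, current_force, current_torque, current_finger_gap gives the robot as it stands. Calls block until the motion is done:
- move_ptp(position, orientation): joint-space move of the TCP to a pose.
- servo_line(position, orientation=None, rate=0.15, contact_N=None): straight line of the TCP; orientation=None keeps the orientation; rate is the mean speed in m/s. With contact_N (N) it stops when the force on the tool has changed by that much, and returns True; else False.
- goto_joints(angles): joint-space move.
- move_gripper(opening): finger opening in m; the grip force is fixed at half the most; returns when the fingers have stopped.
- sleep(seconds).
- inverse_kinematics(position, orientation): joint angles nearest the present ones, or None.
- capture(name): name is "scene" or "side" or "wrist"; returns a dict with "image" (384x512x3 uint8, blue, green, red), "range_z" (384x512 float32, m along the optical axis (not along the pixel's ray), 0 where there is no reading), "intrinsics" (3x3 intrinsics, pixels), "R" (3x3) and "t" (3): a world point X has camera coordinates R X + t. Camera axes: x right, y down, z forward; pixel columns grow to the right and rows downward; lengths in m; the calibration is good to about 2 mm. The wrist camera is an equidistant fisheye: a pixel r from the principal point sees the ray r / f radians off the axis. A picture is of the moment at which its call begins.
A pose or a line that the arm cannot do raises PlanningError and nothing moves.
- close_job(): hands the job in, once; it reports no verdict.
Trained networks look in the newest picture that a camera, given by its name, has taken for a name from the list of things; names that differ only in an ending like _2 or _b are one class to them, and where a whole thing is asked for, a point or a joint stands for the part that bears it (a point fixed in the world has none). Each returns a list of dicts, best first, with "conf" (0 to 1); they miss things now and then, are a little off and sometimes report something else, mostly with a low value. They report only what shows in the picture. A call takes as long as a camera call.
- spot_in(camera, query): "xy" ([column, row] in pixels, amid what is visible of it).
- silhouettes(camera, query): "region" (384x512 bool, what is visible of it) and "xy" ([column, row] in pixels, amid what is visible of it).
Readings, each from a call of its own:
- current_clock(): time.
- current_joint_pos(): joint angles.
- current_qvel(): joint speeds.
- current_joint_torque(): joint torques, N m.
- current_position(): TCP position.
- current_orientation(): TCP orientation.
- current_force(): force on the tool from outside, world axes, zero at the start.
- current_torque(): the same for the moment, N m.
- current_finger_gap(): finger opening in m.
Only numpy, scipy, OpenCV 4.12 (cv2) and the standard library are available. Lean on these libraries where they do the work, as an engineer would, in place of code of your own. Each camera call takes 0.05 s, during which the arm holds its last target.

TASK

Pack the four overhauled record-player parts (drive wheel, motor, counterweight and transformer), each in the open box whose foam pocket is cut to its outline. Lower each one in upright, without dropping it, so that it sits flat on the blue floor of its pocket, roughly in the middle. Leave the oil bottle and the red-lidded jar standing where they are.

Things in the scene. Friction and masses are not known exactly. Their poses are not given: they have to be found in the camera images.
- wheel_center (a point): The drive (idler) wheel of a record player: flat aluminium disc with a black rubber tyre, 64 mm across and 8 mm thick, lying flat, with an upright brass hub 14 mm in diameter on its middle that reaches to 30 mm above its underside. About 90 g. This point is on its axis 15 mm above its underside (all four parts start standing on the bare table); z up, along the axis.
- motor_center (a point): A small electric motor standing upright: thin square steel mounting flange, 56 x 56 mm and 3 mm thick, at the bottom; on it a round steel can 44 mm in diameter from 3 to 34 mm above the underside, with a dark band; a brass pulley 12 mm in diameter on top, up to 44 mm. About 300 g. This point is on its axis 22 mm above its underside; x and y are parallel to the sides of the flange, z up.
- weight_center (a point): A tonearm counterweight: a plain dark grey metal cylinder 40 mm in diameter and 32 mm high standing on its end, with a bright ring near its top and a bore in its upper face. About 130 g. This point is its centre, 16 mm above its underside; z up, along the axis.
- transformer_center (a point): A small mains transformer: steel foot plate 70 mm long (x) by 24 mm wide (y) and 3 mm thick, on it a grey laminated steel core 54 mm long and 24 mm wide up to 40 mm above the underside, and round the core's middle a yellow taped coil, 32 mm along x and 40 mm wide along y, from 9.5 to 35.5 mm above the underside. It can be gripped across the coil. About 320 g. This point is its centre, 20 mm above its underside; x along its length, z up.
- wheel_box_pocket (a point): A fixed open cardboard carton, 108 x 100 mm outside (x by y) and 22 mm high, filled level with its rim by dark grey foam that has one large round pocket cut in its middle, 8 mm deep with a bright blue floor and 80 mm in diameter (the drive wheel's). It stands flat on the table, turned up to about 25 degrees either way. This point is the centre of the pocket's floor, 14 mm above the table; z up.
- motor_box_pocket (a point): A fixed open cardboard carton, 108 x 100 mm outside (x by y) and 22 mm high, filled level with its rim by dark grey foam that has one square pocket cut in its middle, 8 mm deep with a bright blue floor and 72 x 72 mm (the motor's). It stands flat on the table, turned up to about 25 degrees either way. This point is the centre of the pocket's floor, 14 mm above the table; x and y are parallel to the pocket's sides; z up.
- weight_box_pocket (a point): A fixed open cardboard carton, 108 x 100 mm outside (x by y) and 22 mm high, filled level with its rim by dark grey foam that has one small round pocket cut in its middle, 8 mm deep with a bright blue floor and 56 mm in diameter (the counterweight's). It stands flat on the table, turned up to about 25 degrees either way. This point is the centre of the pocket's floor, 14 mm above the table; z up.
- transformer_box_pocket (a point): A fixed open cardboard carton, 108 x 100 mm outside (x by y) and 22 mm high, filled level with its rim by dark grey foam that has one long narrow pocket cut in its middle, 8 mm deep with a bright blue floor and 86 mm long (x) by 40 mm wide (y) (the transformer's). It stands flat on the table, turned up to about 25 degrees either way. This point is the centre of the pocket's floor, 14 mm above the table; x along the pocket's length; z up.
- oil_bottle_center (a point): A small loose amber oil bottle with a paper band and a black dropper cap, 31 mm in diameter and 75 mm high, standing among the parts: not to be disturbed. This point is its centre, half-way up.
- screw_jar_center (a point): A small loose grey jar with a red lid, 44 mm in diameter and 49 mm high, standing among the parts: not to be disturbed. This point is its centre, half-way up.

How it is judged:
By the outcome, as a careful person would: the job done as asked, in the order asked, and still so for the second after the job is handed in, with the robot touching nothing.
It also fails if it takes over 118 s, if anything falls off the work surface, if the arm or the gripper's body presses on something with over 40 N, if the wrist force passes 120 N, or if a joint passes its speed limit or range.

## Working session

There is one attempt and no reset: what is moved stays moved. The work goes in short steps, each a Python script; the robot and the scene stay as the last script left them, time stands still between calls to the robot, and variables do not carry over. Pictures are saved under pics/ and viewed, and the job is handed in when it is done.

```bash
ls; mkdir -p pics
python3 - <<'E'
from bench import *
import cv2,numpy as np
print(current_clock(),current_position(),current_orientation(),current_finger_gap())
for n in ["scene","side","wrist"]:
    c=capture(n); cv2.imwrite(f"pics/{n}0.png",c["image"]); np.savez(f"{n}0.npz",**c)
    print(n,c["intrinsics"].tolist(),c["R"].tolist(),c["t"].tolist())
E
```

```text
pics
0.0 [ 0.27030574 -0.53487926  0.22179407] [ 8.51743459e-01 -5.23958219e-01 -7.33317492e-04 -5.72274532e-04] 0.08759388036554486
scene [[376.06943256002376, 0.0, 258.6954330104978], [0.0, 376.06943256002376, 191.99806542430002], [0.0, 0.0, 1.0]] [[0.10619894446524471, 0.994214473249689, 0.016104824597350242], [0.8476239868642858, -0.08204907675784913, -0.5242151522948166], [-0.519860905518737, 0.06932193147935302, -0.8514335609601085]] [-0.07665128530756544, -0.4229413793381881, 1.1771436558867234]
side [[349.8732958464911, 0.0, 254.2089017739243], [0.0, 349.8732958464911, 198.54866261881725], [0.0, 0.0, 1.0]] [[-0.9347748214660334, -0.35472336625900414, -0.019166809411737935], [-0.19233387405505573, 0.5507293541018228, -0.8122221736825234], [0.2986699081663894, -0.7555584106873999, -0.5830332529070799]] [0.49776182500122657, 0.13663589795574102, 0.6528456079078061]
wrist [[297.3186396354542, 0.0, 254.3464225307579], [0.0, 297.3186396354542, 196.27132509133799], [0.0, 0.0, 1.0]] [[0.45218736303060125, -0.8919200740079832, -0.0022738287152732975], [-0.8594009002626048, -0.4363800406948489, 0.2664630419232426], [-0.2386559895398747, -0.11853708982743476, -0.9638424544457395]] [-0.5988911281598898, -0.032743983876361134, 0.3913722556142789]
```

View pics/scene0.png

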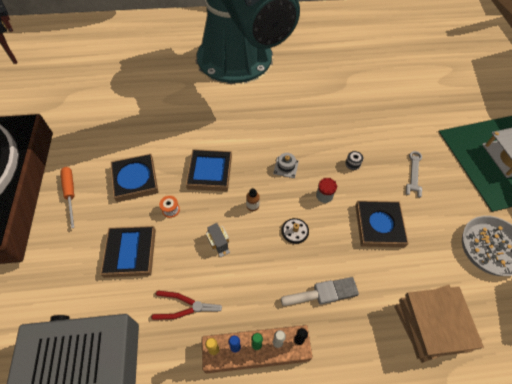

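View pics/side0.png

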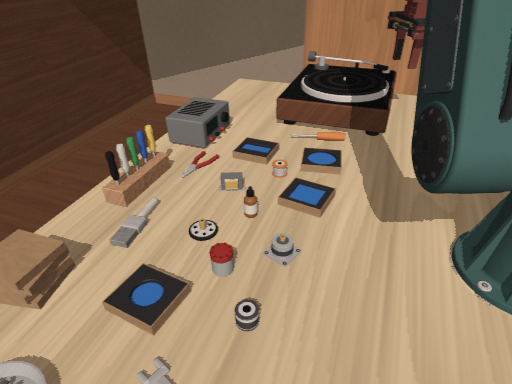

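Run:
```python
from bench import *
import cv2,numpy as np
names="wheel_center motor_center weight_center transformer_center wheel_box_pocket motor_box_pocket weight_box_pocket transformer_box_pocket oil_bottle_center screw_jar_center".split()
for cam in ["scene","side"]:
  for n in names:
    print(cam,n,[(round(d["conf"],2),np.round(d["xy"],1).tolist()) for d in spot_in(cam,n)])
print(current_clock())
```

```text
scene wheel_center [(0.92, [295.7, 228.3])]
scene motor_center [(0.77, [284.0, 166.4])]
scene weight_center [(0.71, [354.7, 157.0])]
scene transformer_center [(0.93, [217.2, 237.8])]
scene wheel_box_pocket [(0.9, [131.8, 176.1])]
scene motor_box_pocket [(0.72, [206.9, 170.8]), (0.4, [255.2, 199.0])]
scene weight_box_pocket [(0.73, [380.3, 225.5])]
scene transformer_box_pocket [(0.7, [127.0, 253.0])]
scene oil_bottle_center [(0.77, [252.2, 198.1])]
scene screw_jar_center [(0.81, [322.1, 187.7])]
side wheel_center [(0.8, [202.3, 226.1]), (0.48, [284.7, 249.9])]
side motor_center [(0.62, [284.9, 248.7])]
side weight_center [(0.69, [249.7, 314.6])]
side transformer_center [(0.68, [230.5, 181.3])]
side wheel_box_pocket [(0.93, [318.7, 159.6]), (0.46, [305.5, 193.3])]
side motor_box_pocket [(0.94, [304.7, 196.4]), (0.53, [223.2, 260.3])]
side weight_box_pocket [(0.97, [144.1, 296.6]), (0.23, [304.5, 198.7])]
side transformer_box_pocket [(0.72, [255.2, 147.1])]
side oil_bottle_center [(0.73, [251.6, 204.3]), (0.69, [202.1, 225.6])]
side screw_jar_center [(0.7, [223.3, 261.0])]
1.15
```

The scene picture shows the wheel (295,230), motor (286,165), counterweight (355,159) and transformer (217,238). The boxes are at (134,177) large round, (209,170) square, (381,224) small round and (129,251) long, and the networks agree. The bottle is at (252,200), the jar at (327,189), and an orange reel at (170,206) is clutter. Next I'll get metric positions.

```bash
cat > h.py <<'E'
import numpy as np,cv2
def rays(c,uv,fish=False):
    K=c["intrinsics"];uv=np.asarray(uv,float).reshape(-1,2)
    m=(uv-[K[0,2],K[1,2]])/K[0,0]
    if fish:
        th=np.linalg.norm(m,axis=1);s=np.where(th>1e-9,np.tan(th)/np.maximum(th,1e-9),1);m=m*s[:,None]
    return np.c_[m,np.ones(len(m))]
def plane(c,uv,z,fish=False):
    R,t=c["R"],c["t"];d=rays(c,uv,fish)@R;o=-R.T@t
    return o+d*((z-o[2])/d[:,2])[:,None]
def cloud(c,mask,fish=False):
    v,u=np.nonzero(mask&(c["range_z"]>0));uv=np.c_[u,v]
    return (rays(c,uv,fish)*c["range_z"][v,u][:,None]-c["t"])@c["R"],uv
def rect(xy):
    (cx,cy),(w,h),a=cv2.minAreaRect((np.asarray(xy)*1000).astype(np.float32))
    if w<h: w,h,a=h,w,a+90
    return np.round([cx,cy,w,h,(a+90)%180-90],1)
E
python3 - <<'E'
from bench import *
from h import *
for cam in ["scene","side"]:
    c=dict(np.load(cam+"0.npz"))
    for n in "wheel motor weight transformer oil_bottle screw_jar".split():
        r=silhouettes(cam,n+"_center")
        if not r: print(cam,n,None);continue
        P,uv=cloud(c,r[0]["region"]); zs=P[:,2]
        print(cam,n,round(r[0]["conf"],2),len(P),"z pct",np.round(np.percentile(zs,[5,50,95,99])*1000,1),"all",rect(P[zs>0.0,:2]),"med",np.round(np.median(P,0)*1000,1))
    for n in "wheel motor weight transformer".split():
        s=spot_in(cam,n+"_box_pocket")[0]["xy"]
        img=c["image"].astype(int)
        blue=((img[...,0]>img[...,2]+60)&(img[...,0]>90)).astype(np.uint8)
        k,l,st,ce=cv2.connectedComponentsWithStats(blue)
        best=min(range(1,k),key=lambda i:np.hypot(*(ce[i]-s))+(1e3 if st[i,4]<60 else 0))
        v,u=np.nonzero(l==best);pf=plane(c,np.c_[u,v],.014)
        ctr=pf.mean(0)
        Pall,_=cloud(c,np.ones(blue.shape,bool))
        near=Pall[(np.hypot(*(Pall-ctr)[:,:2].T)<.085)&(Pall[:,2]>.018)&(Pall[:,2]<.026)]
        print(cam,n,"blue",rect(pf[:,:2]),"top",rect(near[:,:2]),len(near),np.round(np.median(near[:,2])*1000,1))
E
```

```text
scene wheel 0.83 596 z pct [ 3.   9.1 26.6 32.2] all [612.   94.2  68.2  62.7  -9.5] med [617.6  92.3   9.1]
scene motor 0.87 483 z pct [ 2.  24.4 38.4 44.4] all [433.5  99.3  59.8  56.2 -18.9] med [444.7  97.   24.4]
scene weight 0.57 242 z pct [ 8.6 31.9 34.9 35.7] all [441.8 270.6  37.5  37.3  50.9] med [447.6 266.7  31.9]
scene transformer 0.75 536 z pct [ 2.8 38.  42.3 43.4] all [617.4 -84.3  85.   40.4  23.3] med [631.1 -79.9  38. ]
scene oil_bottle 0.79 274 z pct [ 2.7 45.4 72.8 76.3] all [522.    5.   64.7  33.8  -6.4] med [546.    2.8  45.4]
scene screw_jar 0.68 412 z pct [ 7.6 48.5 52.2 53.5] all [523.6 182.   51.   43.2 -29.6] med [535.2 176.5  48.5]
scene wheel blue [ 432.1 -279.6   75.8   73.9   84.5] top [ 433.5 -277.7  112.8  100.2    9.7] 927 22.6
scene motor blue [428.7 -93.9  70.5  68.4  80.5] top [430.5 -93.4 111.9 100.6  -9. ] 848 22.7
scene weight blue [617.2 293.8  51.9  50.2 -15. ] top [617.9 292.1 110.7 101.8  -6.7] 1523 23.1
scene transformer blue [ 629.3 -276.7   84.1   37.9   -2.6] top [ 629.4 -275.3  110.2  101.3   -2.8] 1580 22.7
side wheel 0.92 492 z pct
[... 342 characters left out ...]
 41.1 41.7] all [ 629.6 -104.7   98.5   69.3  -75.1] med [617.8 -69.5  28.5]
side oil_bottle 0.93 333 z pct [ 8.3 39.4 68.1 74.8] all [546.3 -25.1  98.2  30.  -75.7] med [534.9  15.2  39.4]
side screw_jar 0.6 681 z pct [ 7.4 44.6 50.5 51.3] all [522.6 168.4  73.6  42.6  71. ] med [522.5 192.9  44.6]
side wheel blue [ 437.2 -283.3   70.3   68.5  -29.8] top [ 435.4 -276.2  107.   104.4    9.7] 461 22.1
side motor blue [433.  -97.4  70.2  64.2  -9.4] top [431.2 -91.7 108.7 102.8  -9.4] 684 22.1
side weight blue [622.7 290.9  52.6  50.5  32.9] top [619.2 293.4 110.  101.2  -6.9] 2432 22.4
side transformer blue [ 634.4 -281.7   80.7   28.7   -2.7] top [ 630.3 -273.1  109.1  104.5   -2.6] 487 22.3
```

```bash
python3 - <<'E'
from bench import *
from h import *
C={"wheel":(613,95.5),"motor":(433.5,100.5),"weight":(441,272),"transformer":(622,-82),"bottle":(536,5),"jar":(524,182)}
rng={"wheel":(.004,.015,.045),"motor":(.026,.038,.04),"weight":(.027,.036,.04),"transformer":(.0365,.046,.045),"bottle":(.02,.08,.03),"jar":(.043,.056,.035)}
for cam in ["scene","side"]:
    c=dict(np.load(cam+"0.npz"));P,_=cloud(c,c["range_z"]>0)
    for n,(x,y) in C.items():
        lo,hi,r=rng[n]
        q=P[(np.hypot(P[:,0]-x/1e3,P[:,1]-y/1e3)<r)&(P[:,2]>lo)&(P[:,2]<hi)]
        cc,rr=cv2.minEnclosingCircle((q[:,:2]*1000).astype(np.float32))
        print(cam,n,len(q),"rect",rect(q[:,:2]),"circ",np.round(cc,1),round(rr,1))
    for x,y in [(613,95.5),(434,100),(441,272),(622,-82),(434,-277),(431,-92),(618,293),(630,-274)]:
        d=np.hypot(P[:,0]-x/1e3,P[:,1]-y/1e3);print((x,y),"max z in 13cm",np.round(P[(d<.13)&(d>.06)&(P[:,2]<.3),2].max(),3))
    s=P[(np.hypot(P[:,0]-.4335,P[:,1]-.1005)<.045)&(P[:,2]>.0015)&(P[:,2]<.012)]
    print("flange",rect(s[:,:2]))
E
python3 -c "
import cv2
a=cv2.imread('pics/scene0.png')
cv2.imwrite('pics/sc_crop0.png',cv2.resize(a[135:265,190:390],None,fx=4,fy=4,interpolation=cv2.INTER_CUBIC))"
```

```text
scene wheel 522 rect [615.   94.8  83.8  63.7  27.2] circ [614.3  94.2] 43.1
scene motor 203 rect [433.3  99.3  43.7  42.2  -8.2] circ [433.5  99.6] 22.4
scene weight 174 rect [440.7 270.9  37.9  37.8 -50.3] circ [441. 271.] 20.0
scene transformer 316 rect [623.3 -81.8  55.   39.7  21.6] circ [623.5 -81.4] 28.9
scene bottle 218 rect [541.6   4.3  30.2  24.   82. ] circ [540.    4.5] 15.9
scene jar 261 rect [526.8 180.   42.4  42.2  37.8] circ [526.7 181.5] 23.3
(613, 95.5) max z in 13cm 0.077
(434, 100) max z in 13cm 0.054
(441, 272) max z in 13cm 0.054
(622, -82) max z in 13cm 0.077
(434, -277) max z in 13cm 0.037
(431, -92) max z in 13cm 0.037
(618, 293) max z in 13cm 0.054
(630, -274) max z in 13cm 0.036
flange [435.2 100.1  87.3  85.9  79.2]
side wheel 415 rect [613.8  97.4  61.7  58.7  31.1] circ [614.1  95.4] 32.4
side motor 290 rect [434.  101.2  44.2  41.2 -71.7] circ [434.  101.3] 22.2
side weight 448 rect [440.4 273.5  39.8  38.6 -66.8] circ [441.  273.7] 20.4
side transformer 147 rect [622.1 -77.   53.6  33.3  19.1] circ [622.8 -79.1] 28.0
side bottle 273 rect [537.6  10.2  30.3  25.3  11. ] circ [538.3   7.6] 15.5
side jar 355 rect [527.3 182.4  42.8  42.4  73. ] circ [527.2 181.8] 22.8
(613, 95.5) max z in 13cm 0.076
(434, 100) max z in 13cm 0.052
(441, 272) max z in 13cm 0.052
(622, -82) max z in 13cm 0.076
(434, -277) max z in 13cm 0.034
(431, -92) max z in 13cm 0.034
(618, 293) max z in 13cm 0.052
(630, -274) max z in 13cm 0.034
flange [430.4 108.   83.2  66.7  19.6]
```

View pics/sc_crop0.png

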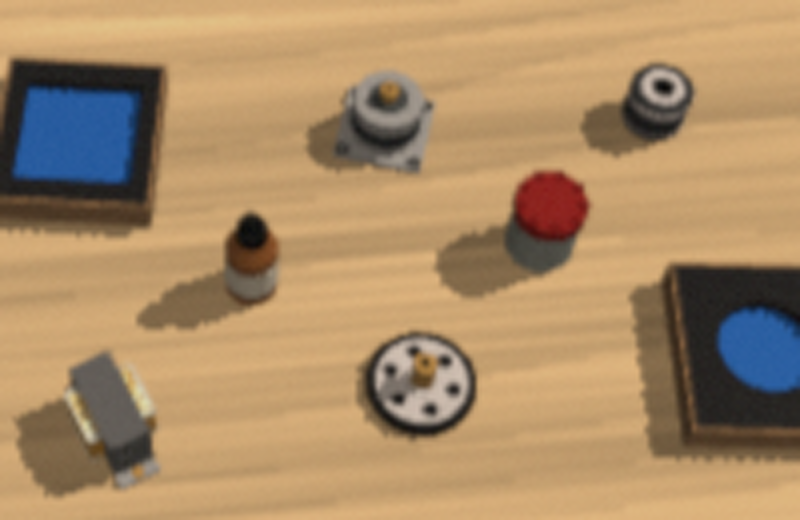

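Both fixed cameras agree to within about 3 mm. The crop shows the parts standing clear of the bottle and jar. I'll start with the drive wheel, checking with the wrist camera at hover.

```bash
cat >> h.py <<'E'
import math
from bench import *
def q(deg):
    from scipy.spatial.transform import Rotation as Ro
    a=math.radians(deg);c,s=math.cos(a),math.sin(a)
    return Ro.from_matrix([[c,s,0],[s,-c,0],[0,0,-1]]).as_quat()
def yaw_ok(x,y,deg):
    best=None
    for d in (deg,deg+180,deg-180):
        j=inverse_kinematics([x,y,.15],q(d))
        if j is not None:
            k=np.abs(np.array(j)-current_joint_pos()).max()+ (10 if abs(j[5])>2.7 else 0)
            if best is None or k<best[0]: best=(k,d)
    return best[1]
def shot(cam,name,full=True):
    c=capture(cam);cv2.imwrite(f"pics/{name}.png",c["image"]);np.savez(name+".npz",**c);return c
def wpts(c,x,y,r,lo,hi):
    P,_=cloud(c,c["range_z"]>0,True)
    return P[(np.hypot(P[:,0]-x,P[:,1]-y)<r)&(P[:,2]>lo)&(P[:,2]<hi)]
E
python3 - <<'E'
from h import *
x,y=.614,.0955
d=yaw_ok(x,y,0);print("yaw",d)
move_ptp([x,y,.16],q(d))
c=shot("wrist","w_wheel")
p=wpts(c,x,y,.05,.004,.013);h=wpts(c,x,y,.05,.02,.04)
print(current_position(),current_clock(),len(p),len(h))
print("disc",rect(p[:,:2]),"hub",rect(h[:,:2]),cv2.minEnclosingCircle((p[:,:2]*1000).astype(np.float32)))
E
```

```text
yaw 0
[0.61424801 0.09453232 0.16010594] 4.75 2430 161
disc [615.4  95.2  63.4  63.  -62.8] hub [615.6  95.5  12.8  12.4  89.3] ((615.5711669921875, 95.13157653808594), 32.10359191894531)
```

View pics/w_wheel.png

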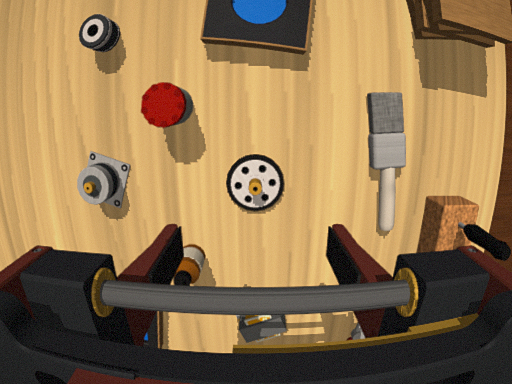

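The wrist picture shows the wheel at (255,182) with nothing near it. The disc fit is 63 mm across, within 2 mm of the earlier estimate. I'll pick it up and place it.

```bash
cat >> h.py <<'E'
def pick(x,y,d,z=.0115,close=0.0):
    servo_line([x,y,.06],q(d),rate=.15)
    servo_line([x,y,z],q(d),rate=.06)
    move_gripper(close)
    g=current_finger_gap()
    servo_line([x,y,.15],q(d),rate=.12)
    print("gap",round(g,4),round(current_finger_gap(),4),"F",np.round(current_force(),1),"pos",np.round(current_position(),4),current_clock())
def hover(x,y,d,z=.15):
    move_ptp([x,y,z],q(d))
def place(x,y,d,op,z=.0115):
    servo_line([x,y,.014+z+.012],q(d),rate=.12); sleep(.2)
    hit=servo_line([x,y,.014+z-.003],q(d),rate=.02,contact_N=3)
    print("contact",hit,np.round(current_position(),4),np.round(current_force(),1))
    move_gripper(op); sleep(.2)
    servo_line([x,y,.15],q(d),rate=.15)
    print(current_clock())
E
python3 - <<'E'
from h import *
pick(.6150,.0953,0)
x,y=.4345,-.277
d=yaw_ok(x,y,0);print(d)
hover(x,y,d,.17)
shot("wrist","w_wbox");shot("side","s_wbox")
print(current_position(),current_clock())
c=dict(np.load("w_wbox.npz"))
p=wpts(c,x,y,.085,.018,.026);print("top",rect(p[:,:2]),len(p))
E
```

```text
gap 0.0131 0.0131 F [-0.1 -0.4 -1.4] pos [0.6143 0.0952 0.1491] 8.975
0
[ 0.43520068 -0.27627788  0.1699368 ] 10.6083
top [ 435.2 -275.9  108.3   99.4    9.3] 3271
```

View pics/w_wbox.png

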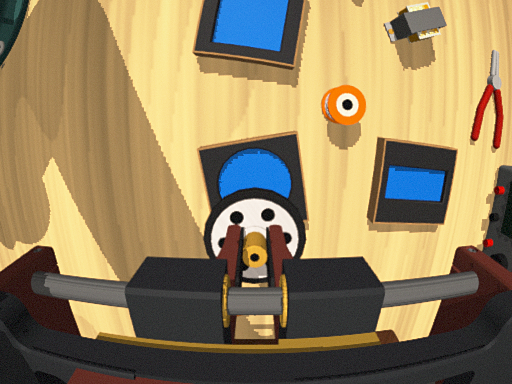

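The wheel is held level at (255,238) over its round pocket at (255,178). The wrist camera puts the box centre at (435.2, -275.9) mm. Lowering it now.

Run:
```python
from h import *
place(.435,-.2763,0,.035)
c=shot("wrist","w_wbox2");
p=wpts(c,.435,-.2763,.06,.026,.0305)
x,y=.435,-.2763
disc=wpts(c,x,y,.038,.0195,.026);hub=wpts(c,x,y,.04,.036,.05)
print("disc z",np.round(np.percentile(disc[:,2],[5,50,95])*1000,1),"hub",rect(hub[:,:2]),np.round(np.percentile(hub[:,2],[50,95])*1000,1))
# to motor
move_gripper(.085)
x,y=.434,.1005;d=yaw_ok(x,y,-20);print(d)
move_ptp([x,y,.16],q(d));c=shot("wrist","w_motor")
can=wpts(c,x,y,.045,.026,.038);fl=wpts(c,x,y,.044,.0018,.008)
print("can",rect(can[:,:2]),"fl",rect(fl[:,:2]),current_clock())
```

```text
contact True [ 0.4349 -0.2762  0.025 ] [-0.4 -0.8  1.4]
14.4
disc z [21.1 22.5 24. ] hub [ 435.4 -276.1   13.3   13.    66.2] [44.5 45.8]
-20
can [434.9 100.5  43.8  42.2  71. ] fl [435.9 101.6  84.7  81.  -79.3] 16.8167
```

View pics/w_wbox2.png

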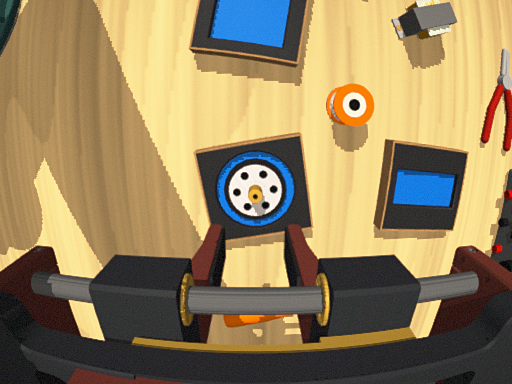

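View pics/w_motor.png

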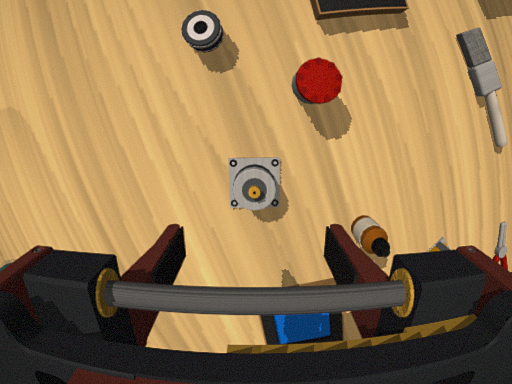

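The wheel sits centred in its blue pocket at (255,189), with its disc top at 22.5 mm and its hub within 1 mm of the middle. The motor is at (255,183), its flange nearly square to the jaws. I'll check that angle from the flange screws before gripping.

```bash
python3 - <<'E'
from h import *
c=dict(np.load("w_motor.npz"))
a=plane(c,[(234,163.5),(276,162.5),(234.5,204),(273,203)],.003,True)[:,:2]*1000
print(np.round(a,1))
for i,j in((0,1),(0,2)):
    v=a[j]-a[i];print(np.degrees(np.arctan2(v[1],v[0])),np.hypot(*v))
r=silhouettes("wrist","motor_center")
m=r[0]["region"];v,u=np.nonzero(m);pp=plane(c,np.c_[u,v],.003,True)
print(r[0]["conf"],rect(pp[:,:2]))
E
python3 -c "
import cv2
a=cv2.imread('pics/w_motor.png')
cv2.imwrite('pics/w_motor_c.png',cv2.resize(a[145:225,215:295],None,fx=7,fy=7,interpolation=cv2.INTER_CUBIC))"
```

```text
[[421.7 128.1]
 [465.1 113.5]
 [405.8  84.8]
 [447.   71.2]]
-18.541881362440886 45.72985179410885
-110.16263450850133 46.04601562079131
0.94 [434.6  98.9  60.4  57.   71.4]
```

View pics/w_motor_c.png

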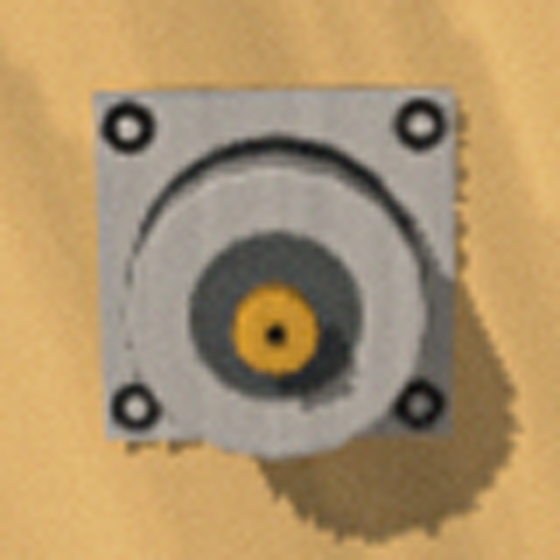

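The crop shows the flange screws at (128,126) and (420,122), so the flange is turned about -19°. I'll grip along that angle.

Run:
```python
from h import *
pick(.4347,.1006,-19)
x,y=.431,-.0925
hover(x,y,-9.2,.17)
c=shot("wrist","w_mbox")
p=wpts(c,x,y,.085,.018,.026);b=rect(p[:,:2]);print("top",b,len(p),current_clock())
```

```text
gap 0.0433 0.0434 F [-0.2  0.5 -3.8] pos [0.4341 0.1005 0.1494] 20.6667
top [432.1 -88.8 108.6  93.6  -9.2] 2906 21.5167
```

View pics/w_mbox.png

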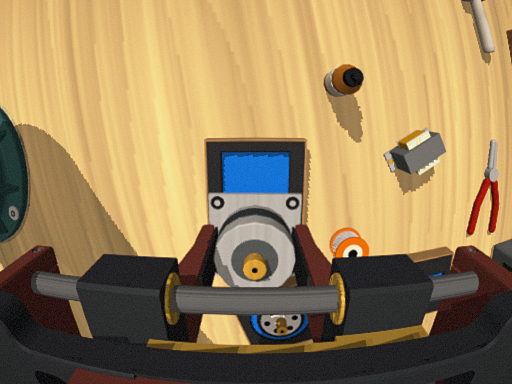

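The motor is held level and square at (255,225), above its square pocket at (255,175). Part of the box is hidden, and correcting for that puts its centre at (432, -92) mm. Placing it.

Run:
```python
from h import *
x,y=.4317,-.0921
place(x,y,-9.2,.07)
c=shot("wrist","w_mbox2")
top=wpts(c,x,y,.085,.018,.026);can=wpts(c,x,y,.04,.042,.052);pu=wpts(c,x,y,.03,.055,.064)
print("box",rect(top[:,:2]),"can",rect(can[:,:2]),"can z",np.round(np.median(can[:,2])*1e3,1),"pulley",len(pu),np.round(np.median(pu,0)*1e3,1))
x,y=.441,.2723;d=yaw_ok(x,y,0);print(d)
move_gripper(.085)
move_ptp([x,y,.16],q(d));c=shot("wrist","w_weight")
t=wpts(c,x,y,.04,.027,.036);print("weight",rect(t[:,:2]),current_clock())
```

```text
contact True [ 0.4316 -0.0921  0.0252] [ 0.2 -0.  -0.4]
25.3583
box [431.6 -92.1 108.8 100.8  -9.6] can [432.2 -92.2  43.1  42.9  46.7] can z 48.7 pulley 141 [432.2 -92.   58.5]
0
weight [442.  273.2  39.7  39.6  88.7] 27.2917
```

View pics/w_mbox2.png

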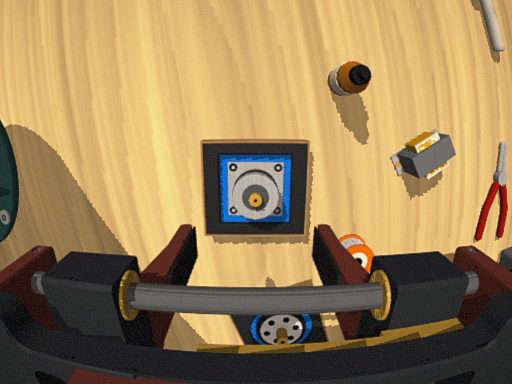

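View pics/w_weight.png

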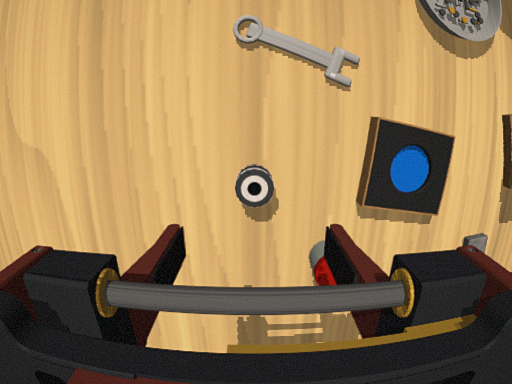

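The motor is flat and centred in its pocket at (255,188). The counterweight is at (254,187), clear of the jar. I'll move it next.

Run:
```python
from h import *
pick(.4415,.2728,0)
x,y=.6188,.293;d=yaw_ok(x,y,-7);print(d)
hover(x,y,d,.17)
c=shot("wrist","w_cbox")
p=wpts(c,x,y,.085,.018,.026);print("top",rect(p[:,:2]),len(p),current_clock())
```

```text
gap 0.0394 0.0399 F [-0.5  0.5 -1.5] pos [0.441  0.2725 0.1493] 31.15
-7
top [619.8 293.  108.9 100.6  -7. ] 5980 31.95
```

View pics/w_cbox.png

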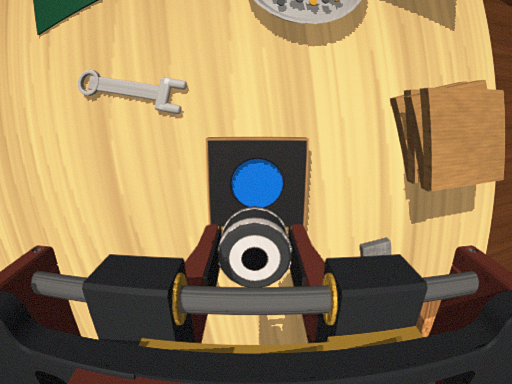

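The counterweight is held upright at (255,250) over the small round pocket at (257,182). The box centre reads (619.8, 293) mm. Placing it.

Run:
```python
from h import *
x,y=.6194,.293
place(x,y,-7,.07)
c=shot("wrist","w_cbox2")
top=wpts(c,x,y,.085,.018,.026);can=wpts(c,x,y,.04,.042,.052)
print("box",rect(top[:,:2]),"weight",rect(can[:,:2]),"z",np.round(np.percentile(can[:,2],[5,50,95])*1e3,1))
# flatness
A=np.c_[can[:,:2]-can[:,:2].mean(0),np.ones(len(can))];m=np.linalg.lstsq(A,can[:,2],rcond=None)[0];print("tilt deg",np.degrees(np.hypot(*m[:2])))
x,y=.6225,-.080;d=yaw_ok(x,y,-69);print(d)
move_gripper(.085)
move_ptp([x,y,.16],q(d));c=shot("wrist","w_tr")
t=wpts(c,x,y,.05,.0375,.046);print("core",rect(t[:,:2]));t=wpts(c,x,y,.05,.0300,.036);print("coil",rect(t[:,:2]),current_clock())
```

```text
contact True [0.6192 0.293  0.0255] [-0.9  0.4  4.5]
35.85
box [619.6 293.3 108.7 100.5  -7.3] weight [619.7 293.3  39.6  39.3  84. ] z [44.9 46.7 48. ]
tilt deg 0.7825739821650225
-69
core [623.9 -79.3  55.5  34.1  20. ]
coil [629.8 -79.   43.3  40.4  20.9] 37.8083
```

View pics/w_cbox2.png

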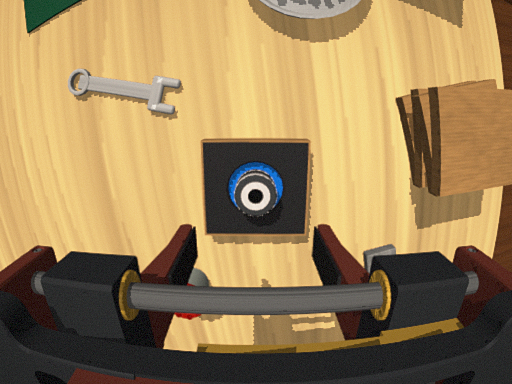

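View pics/w_tr.png

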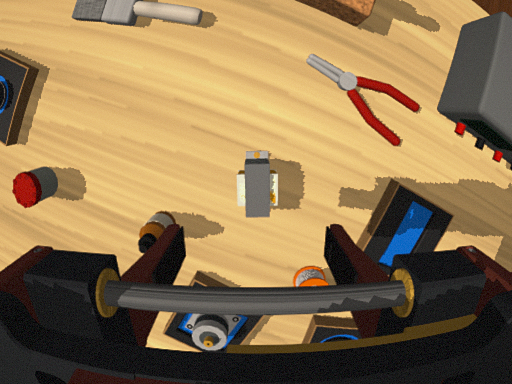

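The counterweight is centred with under 1° of tilt. The transformer is at (257,187), its long axis square to the jaws at about 20.5°, and the bottle at (155,230) is about 95 mm off to the side.

Run:
```python
from h import *
pick(.6237,-.0795,-69.5)
x,y=.630,-.2745
hover(x,y,-92.7,.17)
c=shot("wrist","w_tbox")
p=wpts(c,x,y,.085,.018,.026);print("top",rect(p[:,:2]),len(p),current_clock(),current_position())
```

```text
gap 0.0399 0.0399 F [-0.7 -0.3 -3.9] pos [ 0.623  -0.0793  0.1491] 41.65
top [ 633.6 -274.7  103.3  101.    -2.9] 4924 42.5 [ 0.62957962 -0.2730905   0.16923397]
```

View pics/w_tbox.png

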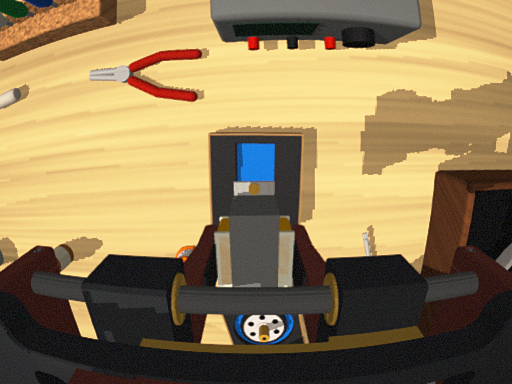

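The transformer is held square at (255,235) above its long pocket at (256,162). The far edge gives a box centre of about (631, -274.7) mm. Placing it.

Run:
```python
from h import *
x,y=.6309,-.2746
place(x,y,-92.8,.07)
c=shot("wrist","w_tbox2")
top=wpts(c,x,y,.085,.018,.026);can=wpts(c,x,y,.05,.0515,.06);pl=wpts(c,x,y,.05,.014,.019)
print("box",rect(top[:,:2]),"core",rect(can[:,:2]),"z",np.round(np.percentile(can[:,2],[5,50,95])*1e3,1))
A=np.c_[can[:,:2]-can[:,:2].mean(0),np.ones(len(can))];m=np.linalg.lstsq(A,can[:,2],rcond=None)[0];print("tilt deg",np.degrees(np.hypot(*m[:2])))
servo_line([.58,-.2746,.25],rate=.2)
move_ptp([.27,-.536,.25],q(-63))
for n in("scene","side"):
    c=shot(n,n+"_end");P,_=cloud(c,c["range_z"]>0)
    for nm,(X,Y),lo,hi,r in(("bottle",(.538,.006),.02,.08,.03),("jar",(.527,.1817),.043,.056,.035)):
        qq=P[(np.hypot(P[:,0]-X,P[:,1]-Y)<r)&(P[:,2]>lo)&(P[:,2]<hi)];print(n,nm,rect(qq[:,:2]))
print(current_clock())
a=cv2.imread("pics/side_end.png");cv2.imwrite("pics/side_end_c.png",cv2.resize(a[120:340,90:360],None,fx=2.7,fy=2.7,interpolation=cv2.INTER_CUBIC))
a=cv2.imread("pics/scene_end.png");cv2.imwrite("pics/scene_end_c.png",cv2.resize(a[130:290,90:420],None,fx=2.4,fy=2.4,interpolation=cv2.INTER_CUBIC))
```

```text
contact True [ 0.6307 -0.2746  0.0255] [0.7 0.8 5.2]
46.4
box [ 631.3 -274.4  108.6  100.6   -3.3] core [ 631.3 -273.1   54.6   38.     0.7] z [53.4 54.5 55.7]
tilt deg 0.2028322827890322
scene bottle [541.9   4.5  30.8  24.6 -87.6]
scene jar [527.7 179.6  43.1  42.7 -55.3]
side bottle [537.8   9.5  31.1  26.8   6.5]
side jar [526.6 182.8  43.6  42.5 -65.1]
48.7583
```

View pics/w_tbox2.png

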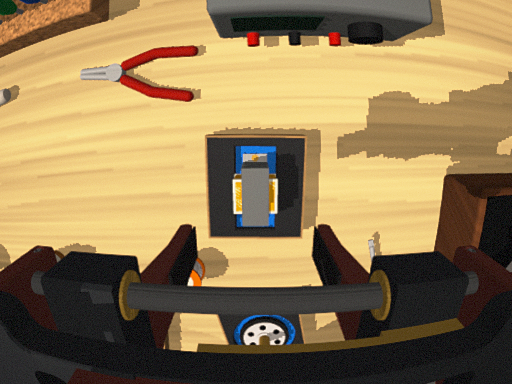

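View pics/side_end_c.png

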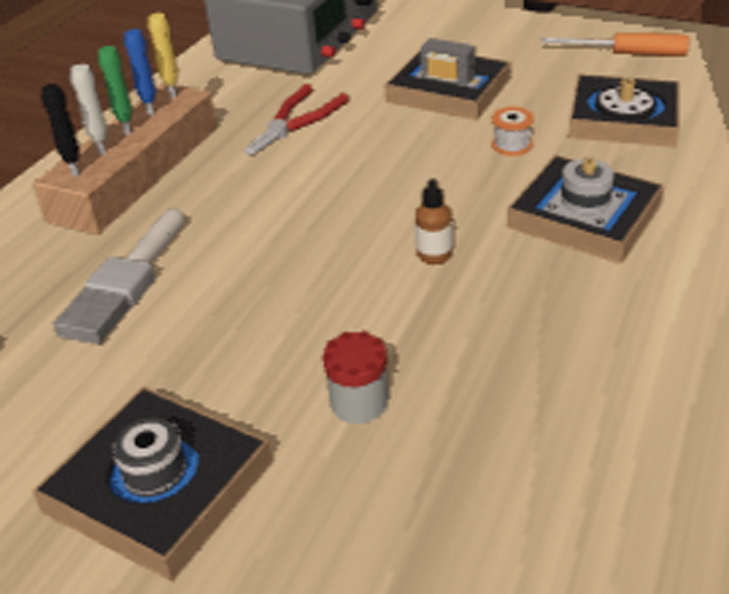

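View pics/scene_end_c.png

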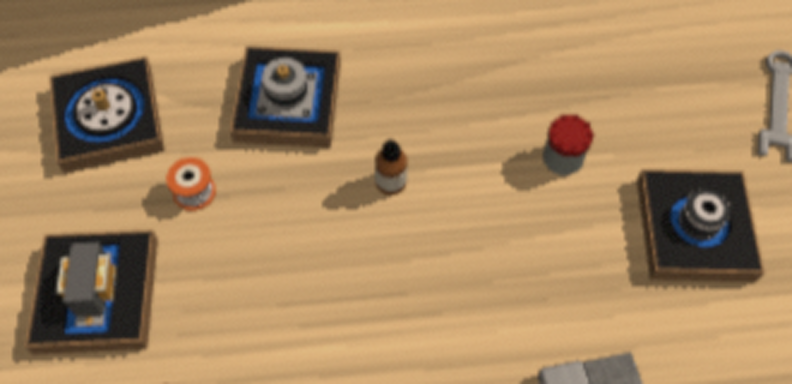

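The final views show all four parts upright and flat in their own pockets. The bottle and jar are standing where they were.

Run:
```python
from bench import *
close_job()
```

```text
the job is handed in; nothing more can be done
```

All four parts are packed in their own boxes, in the order you listed them: drive wheel, motor, counterweight, transformer. Each was lowered to light contact with the pocket floor and then released. The job was handed in at about 49 s.

- **Placement:** The last wrist-camera checks put every part within about 1–2 mm of its box centre. Their top heights were within about 1 mm of what they should be when resting on the pocket floor. Tilt was fitted for two parts: 0.8° for the counterweight and 0.2° for the transformer.
- **Bottle and jar:** Before-and-after fits of both agree to within about 1 mm, and both are still standing.
- **Disagreements:** The fixed cameras differed by up to 6 mm on the bottle's position and about 2 mm on most other points. That matches calibration error and each camera seeing only one side. No checks failed.

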